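# Bring the bowl out from the back of a loaded kiln shelf to the banding wheel

### The arm

A 6-joint arm with a two-finger parallel gripper is mounted at the origin on the work surface. World frame = base frame: x ahead of the robot, y to its left, z up, the work surface at z = 0. Lengths are in m, angles in rad, forces in N, time in s.
With the tool pointing down it reaches from about 0.3 to 0.775 m from the base axis. Payload 14.6 kg.
Tool frame: the origin (TCP) lies at the very end of the fingers, on their centre line; the grasp point (between the pads) lies 19 mm behind it; z points along the fingers, y is the line along which they close (so a half turn about z gives the same grasp; the last joint's range is limited). The gripper opens to 94 mm and grips with 3 to 60 N. Pads are 16 mm wide; open, the fingers measure 119 mm over their backs; the gripper's body (75 mm by 177 mm) begins 78 mm behind the grasp point.
Start: joints at [-1.343, 0.3, 1.521, -0, 1.321, -0.067], TCP at [0.16, -0.526, 0.179] pointing down, gripper open.
Joint ranges: [-3.03, 3.03], [-0.79, 2.21], [0.23, 2.52], [-1.04, 4.18], [0, 3.07], [-2.55, 2.55]. Speed limits (rad/s): [2.22, 2.22, 2.57, 3.14, 3.14, 3.14].

### API

Orientations are given as a unit quaternion [x, y, z, w].
In Python, from cell import manip gives the robot as it stands.
- The arm moves only by the tool move_arm, never from a script. Its argument "targets" is a list of rows, each a list of 3 entries, a list of its own where there are three numbers: the closure in counts, from 0 (fully open) to 255 (shut), then the shift along the world's x, y, z in cm, then the turn about the world's z in degrees. In form: [[gripper, [dx, dy, dz], turn], ...]. A call has 1 to 5 rows; each row is the pose to reach, as a shift and turn from the pose commanded when the call began; what a row does not reach only later rows make up. A row lasts 1/12 s, in which the tool goes at most 41.7 mm and 7.16 degrees, less where a joint would pass 70% of its speed; a pose out of reach is approached as far as the arm can. A call with a gripper value outside its range is refused whole. The fingers move at their own pace and stop on an object; the grip force is fixed at half the most. Time passes only in rows, so rows that repeat a pose let the fingers close. It gives the time, the measured TCP pose, the force, the opening and the grip force at its end, in the units of the state.
- manip.observe(): the state, without advancing time (a new reading comes with each control period).
- manip.camera(name): name is "scene" or "top" or "wrist"; returns (picture, depth): 400x640x3 uint8, red, green, blue; 400x640 float32, m along the optical axis (not along the pixel's ray), 0 where there is no reading.
- manip.camera_info(name): a dict with "fx", "fy", "cx", "cy" (pixels), "extrinsics" (4x4, takes a point from camera to world coordinates). Camera axes: x right, y down, z forward; pixel columns grow to the right and rows downward; lengths in m; the calibration is good to about 2 mm. A picture is of the moment at which its call begins: read the wrist's pose just before it. camera_info takes no time and is no camera call; for the wrist camera it gives the pose at the moment of the call.
- manip.finish_job(): hands the job in; it is judged then, once.
The state is a dict: "time_s": time; "joint_pos": joint angles; "qd": joint speeds; "joint_efforts": joint torques, N m; "tool_pos": TCP position; "eef_rot": TCP orientation; "force": force on the tool from outside, world axes, zero at the start; "ft_torque": the same for the moment, N m; "opening": finger opening in m; "grip_force": force on a finger pad.
Only numpy, scipy, OpenCV 4.12 (cv2) and the standard library are available. Lean on these libraries where they do the work, as an engineer would, in place of code of your own. Each camera call takes 0.05 s, during which the arm holds its last target. There are 200 camera calls.

### The job

The small footed bowl at the back of the loaded kiln shelf still has to be decorated. Clear the bottle vase, the candlestick and the tumbler that hem it in onto the bare ware board, lift the bowl out and stand it in the centre of the banding wheel, then put the three pots back on the kiln shelf, each upright on the spot where it stood. Everything is fragile: set pots down rather than drop them, tip nothing over, and leave the egg cup and the cone pack on the shelf undisturbed.

Things in the scene. Friction and masses are not known exactly. Their poses are not given: they have to be found in the camera images.
- bottle_vase: Terracotta bottle vase, round, about 320 g, 160 mm tall: foot 48 mm across, belly 66 mm across at 26 to 48 mm height, narrowing to a straight neck 28 mm across from 96 to 148 mm height (grip it there), lip 36 mm across on top. Origin: centre of the underside, z up its axis. Starts on the kiln shelf, in one of the three places before the bowl.
- candlestick: Terracotta candlestick, round, about 280 g, 150 mm tall: foot 66 mm across, 10 mm thick, flaring up to a stem 24 mm across, topped by a straight-sided cup 38 mm across from 110 to 150 mm height (grip it there). Origin: centre of the underside, z up. Starts on the kiln shelf, in one of the three places before the bowl.
- tumbler: Tall open terracotta tumbler, no handle, about 260 g, 135 mm tall: 56 mm across at the foot, 62 mm and straight from 60 mm height to the rim, wall 4 mm. Grip it across the outside near the rim. Origin: centre of the underside, z up. Starts on the kiln shelf, in one of the three places before the bowl.
- bowl: Small footed terracotta bowl, about 130 g, 44 mm tall: foot 38 mm across, 62 mm across at 24 mm height, 64 mm at the rim, wall 4 mm. Grip it across the outside of the rim. Origin: centre of the underside, z up. Starts about 62 mm behind the middle of the kiln shelf; the three tall pots stand 70 to 90 mm from it between axes, too close for a gripper to come down.
- kiln_shelf: Kiln shelf, fixed, lying on the bench: pale slab 280 x 280 mm, 18 mm thick. On it stand three square props 38 mm across, 115 mm tall, part of the fixed shelf: two in the back corners (x 118, y +-118 mm), one mid-front (x -118, y 0). Origin: centre of the underside, x to the back, away from the robot, z up; top face at z = 18 mm.
- ware_board: Ware board, fixed, bare: plywood plank 360 mm long (x), 150 mm wide (y), on two battens; flat top face 30 mm above the bench. Origin: centre, at bench level; x along its length. It lies to the left or the right of the kiln shelf.
- banding_wheel: Banding wheel (potter's turntable), base fixed: dark cast foot, round aluminium head 180 mm across with engraved centring rings, flat top face 80 mm above the bench. The head turns about the vertical with slight friction; it need not be turned. Origin: on that axis, at bench level, z up. On the other side of the kiln shelf from the ware board.
- egg_cup: Egg cup of terracotta, 46 mm across and 56 mm tall, standing loose near the front left corner of the kiln shelf; leave it there. Origin: centre of its underside.
- cone_pack: Witness-cone pack: three thin pale cones in a row on a grey pad 24 x 58 mm, about 58 mm tall in all, standing loose near the front right corner of the kiln shelf; leave it there. Origin: centre of its underside.

How it is judged:
By the outcome, as a careful person would: the job done as asked, in the order asked, and still so for the second after the job is handed in, with the robot touching nothing.
It also fails if it takes over 147 s, if anything falls off the work surface, if the arm or the gripper's body presses on something with over 40 N, if the wrist force passes 120 N, or if a joint passes its speed limit or range.

## Working session

There is one attempt and no reset: what is moved stays moved. The work goes in short steps, Python scripts to look and compute and a tool call to move; the robot and the scene stay as the last step left them, time stands still between calls to the robot, and variables do not carry over. Pictures are saved under pics/ and viewed, at most 14 in all, crops included, and the job is handed in when it is done.

Besides the shell and the picture viewer there is one more tool, called after ">>>" as name([rows], argument=value, ...), one row to a line, values as JSON. move_arm: Moves the arm, as the interface text tells. Its arguments: {"type":"object","properties":{"targets":{"type":"array"}},"required":["targets"]}

```bash
mkdir -p pics; ls
python3 - <<'E'
from cell import manip
import cv2,numpy as np
for n in("scene","top"):
    p,d=manip.camera(n); cv2.imwrite(f"pics/{n}0.png",p[:,:,::-1]); np.save(f"{n}0.npy",d)
    i=manip.camera_info(n); print(n,i["fx"],i["cx"],i["cy"],np.round(i["extrinsics"],3).tolist())
print(manip.observe())
E
```

```text
pics
scene 398.06909629127273 323.06739760926524 196.14451649888665 [[0.832, 0.345, -0.434, 0.961], [0.555, -0.497, 0.667, -0.615], [0.015, -0.796, -0.605, 0.59], [0.0, 0.0, 0.0, 1.0]]
top 475.21569639832444 314.68037367067336 199.05754463477462 [[-0.019, -0.998, 0.064, 0.473], [-1.0, 0.02, 0.01, -0.005], [-0.012, -0.064, -0.998, 1.182], [0.0, 0.0, 0.0, 1.0]]
{'time_s': 0.1, 'joint_pos': array([-1.34260711e+00,  3.00428960e-01,  1.52149142e+00,  2.11151035e-05,
        1.32070281e+00, -6.65965579e-02]), 'qd': array([-7.29169284e-04, -2.46142587e-03, -1.13134088e-03,  1.64487712e-05,
        1.46412577e-03,  3.00109234e-04]), 'joint_efforts': array([ 2.44783005e-03, -5.32644081e+01, -3.53281724e+01,  7.09545286e-02,
        2.34382198e-02, -7.28156692e-05]), 'tool_pos': array([ 0.15974173, -0.52602726,  0.17814739]), 'eef_rot': array([ 9.89157572e-01,  1.46857181e-01, -3.13921592e-05, -5.14413306e-04]), 'force': array([-0.25034961,  0.08931655,  0.07544621]), 'ft_torque': array([-0.04010087,  0.03269861,  0.01860075]), 'grip_force': 0.0, 'opening': 0.09387645097165419}
```

View pics/scene0.png

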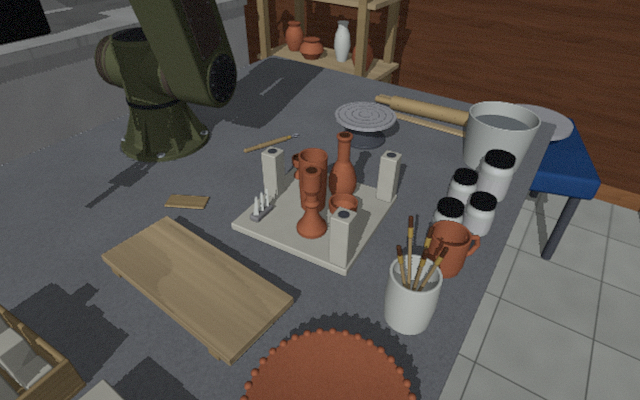

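View pics/top0.png

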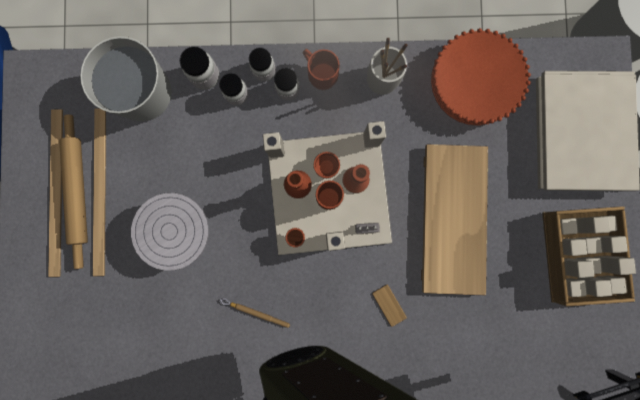

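Top view: bowl at (327,165), vase (298,183), candlestick (357,178), tumbler (329,195). The egg cup is at (296,237), the cone pack at (367,228), the board at (456,220) and the wheel at (170,232). Next I measure these from rays and depth.

```bash
cat > h.py <<'E'
import cv2,numpy as np
from cell import manip
def cloud(d,i):
    v,u=np.mgrid[0:400,0:640]
    c=np.stack([(u-i["cx"])/i["fx"]*d,(v-i["cy"])/i["fy"]*d,d],-1)
    E=np.array(i["extrinsics"]); return c@E[:3,:3].T+E[:3,3]
def ray(i,u,v,z):
    E=np.array(i["extrinsics"]); r=E[:3,:3]@[(u-i["cx"])/i["fx"],(v-i["cy"])/i["fy"],1]
    return E[:3,3]+r*(z-E[2,3])/r[2]
def blob(m,i,z,n=""):
    """largest contour's min circle -> world at height z, diameter"""
    cs,_=cv2.findContours(m.astype(np.uint8),0,2)
    c=max(cs,key=lambda c:cv2.minEnclosingCircle(c)[1]); (u,v),r=cv2.minEnclosingCircle(c)
    p=ray(i,u,v,z); w=np.linalg.norm(ray(i,u+r,v,z)-p)*2000
    print(n,"px",round(u),round(v),"xyz",np.round(p*1000,1),"dia mm",round(w+2,1)); return p
E
python3 - <<'E'
from h import *
i=manip.camera_info("top"); d=np.load("top0.npy"); P=cloud(d,i)
im=cv2.imread("pics/top0.png").astype(int)
def win(u,v,s): m=np.zeros((400,640),bool); m[v-s:v+s,u-s:u+s]=1; return m
Z=P[...,2]
for n,u,v,s,z in(("vase",298,180,14,.178),("candle",360,175,16,.168),("tumbler",329,195,18,.153),("bowl",327,165,16,.062),("egg",296,237,12,.074)):
    m=win(u,v,s)&(abs(Z-z)<.006); print(m.sum(),Z[m].mean() if m.any() else 0, Z[win(u,v,s)].max()); 
    if m.any(): blob(m,i,z,n)
m=win(170,232,50)&(abs(Z-.08)<.008); blob(m,i,.08,"wheel")
for n,u,v,s,z in(("board",456,220,90,.03),("shelf",330,193,72,.018)):
    m=win(u,v,s)&(abs(Z-z)<(.008 if z>.02 else .006))&(im.sum(-1)>(0 if n=="board" else 400))
    c=max(cv2.findContours(m.astype(np.uint8),0,2)[0],key=cv2.contourArea); b=cv2.boxPoints(cv2.minAreaRect(cv2.convexHull(c)))
    w=np.array([ray(i,*q,z) for q in b]); print(n,np.round(w*1000).tolist(),"c",w.mean(0),[np.linalg.norm(w[k]-w[k-1]) for k in(0,1)])
for u,v in((272,138),(376,128),(336,237)):
    m=win(u,v,12)&(abs(Z-.133)<.006); blob(m,i,.133,"prop")
E
```

```text
218 0.17800474114988973 1.182095391830267
vase px 294 179 xyz [580.9  47.3 178. ] dia mm 37.2
239 0.16791103423025705 1.182095391830267
candle px 360 173 xyz [592.2 -93.4 168. ] dia mm 39.7
162 0.1522433091602341 1.182095391830267
tumbler px 329 194 xyz [548.4 -26.  153. ] dia mm 63.2
145 0.061624371294001744 1.182095391830267
bowl px 326 165 xyz [625.7 -22.6  62. ] dia mm 65.2
297 0.07442367765396705 1.182095391830267
egg px 295 238 xyz [455.5  54.8  74. ] dia mm 47.2
wheel px 169 232 xyz [474.6 345.3  80. ] dia mm 183.6
board [[315.0, -245.0, 30.0], [675.0, -265.0, 30.0], [668.0, -419.0, 30.0], [309.0, -396.0, 30.0]] c [ 0.49181703 -0.33117764  0.03      ] [np.float64(0.1505140691638445), np.float64(0.360734549496031)]
shelf [[652.0, 121.0, 18.0], [678.0, -157.0, 18.0], [439.0, -178.0, 18.0], [413.0, 97.0, 18.0]] c [ 0.54567376 -0.02930911  0.018     ] [np.float64(0.2400825067887852), np.float64(0.27969545434878346)]
prop px 272 142 xyz [670.1  99.5 133. ] dia mm 51.2
prop px 376 131 xyz [ 690.8 -134.1  133. ] dia mm 51.1
prop px 335 241 xyz [447.2 -37.2 133. ] dia mm 52.1
```

Sizes check out (37/40/63/65 mm), and the bowl lies 62 mm behind the shelf centre of (564,-27), with the shelf yawed about 5°. I'll go above the candlestick first, with the fingers closing along x.

>>> move_arm([
  [0,[2,2,2.5],7],
  [0,[4,4,5],14],
  [0,[6,6,7.5],21],
  [0,[8,8,10],28],
  [0,[10,10,12],35],
])

```text
time_s: 0.52
tool_pos: [0.2605, -0.4252, 0.3004]
eef_rot: [0.898, 0.44, 0.0, 0.0]
force: [0.7, 1.3, 0.7]
opening: 0.0942
grip_force: 0.0
```

>>> move_arm([
  [0,[2.8,2.8,0],7],
  [0,[5.6,5.6,0],14],
  [0,[8.4,8.4,0],21],
  [0,[11.2,11.2,0],28],
  [0,[14,14,0],35],
])

```text
time_s: 0.93
tool_pos: [0.4007, -0.2846, 0.2986]
eef_rot: [0.724, 0.69, 0.0, -0.0]
force: [0.6, -0.0, 0.3]
opening: 0.0941
grip_force: 0.0
```

>>> move_arm([
  [0,[2.8,2.8,0],3],
  [0,[5.6,5.6,0],3],
  [0,[8.4,8.4,0],3],
  [0,[11.2,11.2,0],3],
  [0,[14,14,0],3],
])

```text
time_s: 1.35
tool_pos: [0.5408, -0.1445, 0.2984]
eef_rot: [0.708, 0.706, -0.0, -0.0]
force: [0.8, -0.8, 0.5]
opening: 0.0943
grip_force: 0.0
```

>>> move_arm([
  [0,[2.2,2.2,0],0],
  [0,[4.2,4.2,0],0],
  [0,[5.2,5.2,0],0],
  [0,[5.2,5.2,0],0],
  [0,[5.2,5.2,0],0],
])

```text
time_s: 1.77
tool_pos: [0.5917, -0.094, 0.2979]
eef_rot: [0.707, 0.707, -0.0, -0.001]
force: [-0.2, -0.1, -0.6]
opening: 0.0939
grip_force: 0.0
```

Run:
```python
from h import *
i=manip.camera_info("wrist"); p,d=manip.camera("wrist"); cv2.imwrite("pics/w1.png",p[:,:,::-1])
P=cloud(d,i);Z=P[...,2]
g=np.round(np.array(i["extrinsics"])[:3,3],3);print(g)
m=(abs(Z-.168)<.006)&(np.hypot(P[...,0]-.592,P[...,1]+.093)<.03); blob(m,i,.168,"candle")
m=(abs(Z-.178)<.005)&(np.hypot(P[...,0]-.581,P[...,1]-.047)<.03)
if m.any(): blob(m,i,.178,"vase")
m=(abs(Z-.153)<.006)&(np.hypot(P[...,0]-.548,P[...,1]+.026)<.045)
if m.any(): blob(m,i,.153,"tumb")
m=(abs(Z-.062)<.006)&(np.hypot(P[...,0]-.626,P[...,1]+.022)<.045)
if m.any(): blob(m,i,.062,"bowl")
```

```text
[ 0.592 -0.022  0.504]
candle px 318 191 xyz [593.1 -93.5 168. ] dia mm 39.4
vase px 308 64 xyz [581.8  46.7 178. ] dia mm 40.6
tumb px 282 134 xyz [549.5 -26.  153. ] dia mm 65.5
bowl px 340 131 xyz [626.8 -22.7  62. ] dia mm 67.3
```

View pics/w1.png

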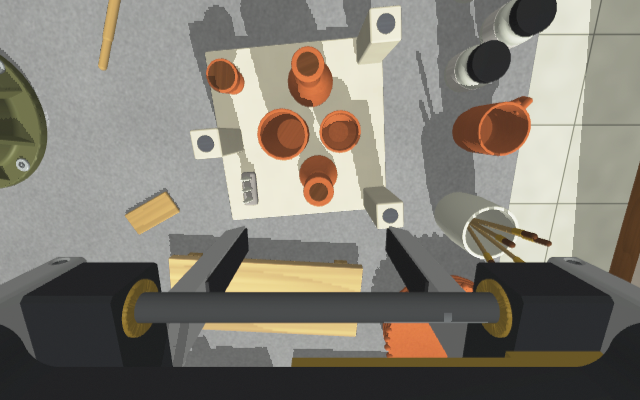

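The wrist view agrees to 1 mm (candlestick cup at (318,191), fingers straddling along x). Descend and grip.

>>> move_arm([
  [0,[0.1,0,-3],0],
  [0,[0.1,0,-6],0],
  [0,[0.1,0,-9],0],
  [0,[0.1,0,-12],0],
  [0,[0.1,0,-14],0],
])

```text
time_s: 2.23
tool_pos: [0.5912, -0.0953, 0.1561]
eef_rot: [0.708, 0.706, -0.001, -0.001]
force: [0.4, -0.8, -0.4]
opening: 0.0938
grip_force: 0.0
```

>>> move_arm([
  [0,[0,0,-1.4],0],
  [0,[0,0,-2.4],0],
  [0,[0,0,-2.8],0],
  [0,[0,0,-2.8],0],
  [120,[0,0,-2.8],0],
])

```text
time_s: 2.65
tool_pos: [0.593, -0.0947, 0.1317]
eef_rot: [0.708, 0.706, 0.0, 0.001]
force: [-0.3, 0.0, -0.1]
opening: 0.0905
grip_force: 0.0
```

>>> move_arm([
  [255,[0,0,0],0],
  [255,[0,0,0],0],
  [255,[0,0,0],0],
  [255,[0,0,0],0],
  [255,[0,0,0],0],
])

```text
time_s: 3.07
tool_pos: [0.5928, -0.0942, 0.1308]
eef_rot: [0.708, 0.706, 0.0, 0.0]
force: [0.8, 0.2, -0.3]
opening: 0.0575
grip_force: 0.0
```

>>> move_arm([
  [255,[0,0,0],0],
  [255,[0,0,0],0],
  [255,[0,0,0],0],
  [255,[0,0,0],0],
  [255,[0,0,0],0],
])

```text
time_s: 3.48
tool_pos: [0.5929, -0.0943, 0.1307]
eef_rot: [0.708, 0.706, 0.0, 0.0]
force: [1.2, -0.3, -0.4]
opening: 0.0372
grip_force: 30.0
```

>>> move_arm([
  [255,[0,0,0.6],0],
  [255,[0,0,1.8],0],
  [255,[0,0,3.4],0],
  [255,[0,0,5],0],
  [255,[0,0,6],0],
])

```text
time_s: 3.9
tool_pos: [0.5932, -0.0944, 0.1933]
eef_rot: [0.708, 0.706, 0.001, 0.001]
force: [0.1, 0.1, -1.3]
opening: 0.037
grip_force: 30.0
```

>>> move_arm([
  [255,[0.1,-1,0],0],
  [255,[0.2,-3,0],0],
  [255,[0.4,-5.5,0],0],
  [255,[0.6,-8.5,0],0],
  [255,[0.8,-11.5,0],0],
])

```text
time_s: 4.32
tool_pos: [0.6005, -0.2109, 0.19]
eef_rot: [0.708, 0.707, -0.0, -0.0]
force: [0.5, -0.7, -3.0]
opening: 0.0367
grip_force: 30.0
```

>>> move_arm([
  [255,[0.2,-3,0],0],
  [255,[0.4,-6,0],0],
  [255,[0.6,-9,0],0],
  [255,[0.8,-11.5,0],0],
  [255,[0.9,-12.6,0],0],
])

```text
time_s: 4.73
tool_pos: [0.6087, -0.3389, 0.1892]
eef_rot: [0.709, 0.706, -0.0, -0.001]
force: [-0.4, -0.6, -1.8]
opening: 0.0369
grip_force: 30.0
```

>>> move_arm([
  [255,[0,-0.3,0],0],
  [255,[0,-0.3,-1],0],
  [255,[0,-0.3,-2.5],0],
  [255,[0,-0.3,-3.6],0],
  [255,[0,-0.3,-4.2],0],
])

```text
time_s: 5.15
tool_pos: [0.6095, -0.3366, 0.1464]
eef_rot: [0.707, 0.707, -0.0, -0.001]
force: [-0.1, 0.1, -1.9]
opening: 0.0369
grip_force: 30.0
```

>>> move_arm([
  [255,[0,0,-0.3],0],
  [255,[0,0,-0.45],0],
  [255,[0,0,-0.5],0],
  [255,[0,0,-0.5],0],
  [255,[0,0,-0.5],0],
])

```text
time_s: 5.57
tool_pos: [0.61, -0.3383, 0.1443]
eef_rot: [0.708, 0.706, 0.0, 0.0]
force: [-1.1, 0.6, -2.8]
opening: 0.0368
grip_force: 30.0
```

>>> move_arm([
  [255,[0,0,-0.1],0],
  [255,[0,0,-0.1],0],
  [255,[0,0,-0.1],0],
  [255,[0,0,-0.1],0],
  [255,[0,0,-0.1],0],
])

```text
time_s: 5.98
tool_pos: [0.6098, -0.3383, 0.1427]
eef_rot: [0.708, 0.706, 0.0, 0.0]
force: [0.6, -0.1, -2.1]
opening: 0.0371
grip_force: 30.0
```

>>> move_arm([
  [0,[0,0,0],0],
  [0,[0,0,0],0],
  [0,[0,0,0],0],
  [0,[0,0,0],0],
  [0,[0,0,0],0],
])

```text
time_s: 6.4
tool_pos: [0.6099, -0.3383, 0.1428]
eef_rot: [0.708, 0.706, 0.0, 0.0]
force: [0.3, 0.1, -0.2]
opening: 0.0666
grip_force: 0.0
```

>>> move_arm([
  [0,[0,0,0],0],
  [0,[0,0,1.5],0],
  [0,[0,0,4],0],
  [0,[0,0,6.5],0],
  [0,[0,0,8],0],
])

```text
time_s: 6.82
tool_pos: [0.6101, -0.3385, 0.2257]
eef_rot: [0.708, 0.706, 0.0, 0.001]
force: [0.3, -0.5, 0.5]
opening: 0.0935
grip_force: 0.0
```

>>> move_arm([
  [0,[-0.4,2,0],0],
  [0,[-1,5.5,0],0],
  [0,[-1.8,9.5,0],0],
  [0,[-2.6,13.5,0],0],
  [0,[-3.4,17.5,0],0],
])

```text
time_s: 7.23
tool_pos: [0.575, -0.1617, 0.2226]
eef_rot: [0.708, 0.706, 0.0, 0.0]
force: [0.7, -0.2, 0.4]
opening: 0.0942
grip_force: 0.0
```

>>> move_arm([
  [0,[-0.8,4,0],0],
  [0,[-1.6,8,0],0],
  [0,[-2.3,11.5,0],0],
  [0,[-2.7,13.3,0],0],
  [0,[-2.7,13.7,0],0],
])

```text
time_s: 7.65
tool_pos: [0.5482, -0.0234, 0.2232]
eef_rot: [0.707, 0.708, 0.0, 0.0]
force: [1.1, -1.1, 0.1]
opening: 0.0938
grip_force: 0.0
```

>>> move_arm([
  [0,[0,0,-1],0],
  [0,[0,0,-3.5],0],
  [0,[0,0,-6.5],0],
  [0,[0,0,-9],0],
  [0,[0,0,-10],0],
])

```text
time_s: 8.07
tool_pos: [0.5473, -0.0275, 0.1184]
eef_rot: [0.708, 0.706, -0.002, -0.002]
force: [0.6, -0.2, -0.4]
opening: 0.094
grip_force: 0.0
```

>>> move_arm([
  [0,[0,0,-0.3],0],
  [0,[0,0,-0.4],0],
  [0,[0,0,-0.4],0],
  [0,[0,0,-0.4],0],
  [0,[0,0,-0.4],0],
])

```text
time_s: 8.48
tool_pos: [0.5494, -0.0264, 0.1198]
eef_rot: [0.708, 0.706, 0.001, 0.001]
force: [-0.7, 0.1, 0.1]
opening: 0.0939
grip_force: 0.0
```

>>> move_arm([
  [255,[0,0,0],0],
  [255,[0,0,0],0],
  [255,[0,0,0],0],
  [255,[0,0,0],0],
  [255,[0,0,0],0],
])

```text
time_s: 8.9
tool_pos: [0.5488, -0.0262, 0.1187]
eef_rot: [0.708, 0.706, 0.0, 0.0]
force: [1.0, -0.5, 0.9]
opening: 0.0639
grip_force: 0.4
```

>>> move_arm([
  [255,[0,0,0],0],
  [255,[0,0,0],0],
  [255,[0,0,0],0],
  [255,[0,0,0],0],
  [255,[0,0,0],0],
])

```text
time_s: 9.32
tool_pos: [0.5489, -0.0263, 0.1187]
eef_rot: [0.708, 0.706, 0.0, 0.0]
force: [0.9, -0.4, 0.7]
opening: 0.0616
grip_force: 30.0
```

>>> move_arm([
  [255,[0,0,0.6],0],
  [255,[0,0,2.2],0],
  [255,[0,0,4.5],0],
  [255,[0,0,6.8],0],
  [255,[0,0,8],0],
])

```text
time_s: 9.73
tool_pos: [0.5491, -0.0263, 0.2013]
eef_rot: [0.708, 0.706, 0.001, 0.001]
force: [-0.1, -1.1, -3.0]
opening: 0.0617
grip_force: 30.0
```

>>> move_arm([
  [255,[-0.2,-1,0],0],
  [255,[-0.7,-3.5,0],0],
  [255,[-1.3,-6.5,0],0],
  [255,[-2,-10,0],0],
  [255,[-2.7,-13.5,0],0],
])

```text
time_s: 10.15
tool_pos: [0.5205, -0.1628, 0.1974]
eef_rot: [0.708, 0.707, -0.0, -0.001]
force: [0.3, 0.6, -2.8]
opening: 0.0618
grip_force: 30.0
```

>>> move_arm([
  [255,[-0.7,-3.5,0],0],
  [255,[-1.4,-7,0],0],
  [255,[-2.1,-10.5,0],0],
  [255,[-2.7,-13.5,0],0],
  [255,[-3.1,-15.8,0],0],
])

```text
time_s: 10.57
tool_pos: [0.4888, -0.322, 0.1972]
eef_rot: [0.708, 0.706, -0.0, -0.001]
force: [1.0, -1.0, -2.9]
opening: 0.0617
grip_force: 30.0
```

>>> move_arm([
  [255,[-0.1,-0.9,0],0],
  [255,[-0.1,-1.2,-1],0],
  [255,[-0.1,-1.2,-3],0],
  [255,[-0.1,-1.2,-5],0],
  [255,[-0.1,-1.2,-6.2],0],
])

```text
time_s: 10.98
tool_pos: [0.489, -0.3296, 0.1333]
eef_rot: [0.707, 0.707, -0.0, -0.002]
force: [-0.2, -0.3, -3.7]
opening: 0.0615
grip_force: 30.0
```

>>> move_arm([
  [255,[0,0,-0.3],0],
  [255,[0,0,-0.5],0],
  [255,[0,0,-0.6],0],
  [255,[0,0,-0.6],0],
  [255,[0,0,-0.6],0],
])

```text
time_s: 11.4
tool_pos: [0.4901, -0.3314, 0.1315]
eef_rot: [0.708, 0.706, 0.0, 0.001]
force: [0.3, -0.3, -2.4]
opening: 0.0614
grip_force: 30.0
```

>>> move_arm([
  [255,[0,0,0],0],
  [255,[0,0,0],0],
  [0,[0,0,0],0],
  [0,[0,0,0],0],
  [0,[0,0,0],0],
])

```text
time_s: 11.82
tool_pos: [0.49, -0.3314, 0.1311]
eef_rot: [0.708, 0.706, 0.0, 0.0]
force: [-0.4, 0.1, 0.5]
opening: 0.0784
grip_force: 0.0
```

>>> move_arm([
  [0,[0,0,0],0],
  [0,[0,0,1.5],0],
  [0,[0,0,4],0],
  [0,[0,0,7],0],
  [0,[0,0,9],0],
])

```text
time_s: 12.23
tool_pos: [0.4901, -0.3315, 0.2234]
eef_rot: [0.708, 0.706, 0.0, 0.001]
force: [-0.1, -0.7, 1.2]
opening: 0.0943
grip_force: 0.0
```

>>> move_arm([
  [0,[0.5,2,0],0],
  [0,[1.4,5.8,0],0],
  [0,[2.3,9.6,0],0],
  [0,[3.2,13.4,0],0],
  [0,[4.1,17.2,0],0],
])

```text
time_s: 12.65
tool_pos: [0.5309, -0.1576, 0.2209]
eef_rot: [0.708, 0.706, 0.0, 0.0]
force: [1.2, -0.5, 0.5]
opening: 0.094
grip_force: 0.0
```

>>> move_arm([
  [0,[0.9,3.8,0],0],
  [0,[1.8,7.6,0],0],
  [0,[2.7,11.4,0],0],
  [0,[3.6,15.2,0],0],
  [0,[4.4,18.4,0],0],
])

```text
time_s: 13.07
tool_pos: [0.575, 0.0273, 0.221]
eef_rot: [0.708, 0.707, 0.0, 0.0]
force: [-0.0, 0.1, 0.5]
opening: 0.0941
grip_force: 0.0
```

>>> move_arm([
  [0,[0.5,1.8,0],0],
  [0,[0.6,2.2,0],0],
  [0,[0.6,2.2,0],0],
  [0,[0.6,2.2,0],0],
  [0,[0.6,2.2,0],0],
])

```text
time_s: 13.48
tool_pos: [0.5807, 0.0455, 0.2208]
eef_rot: [0.708, 0.706, -0.0, 0.0]
force: [-0.0, -0.2, 0.7]
opening: 0.0935
grip_force: 0.0
```

>>> move_arm([
  [0,[0.05,0.1,-1],0],
  [0,[0.05,0.1,-3.5],0],
  [0,[0.05,0.1,-6.5],0],
  [0,[0.05,0.1,-9],0],
  [0,[0.05,0.1,-9.9],0],
])

```text
time_s: 13.9
tool_pos: [0.5795, 0.0469, 0.1175]
eef_rot: [0.708, 0.706, -0.002, -0.002]
force: [-0.6, -0.1, -0.5]
opening: 0.0941
grip_force: 0.0
```

>>> move_arm([
  [60,[0,0,0],0],
  [255,[0,0,0],0],
  [255,[0,0,0],0],
  [255,[0,0,0],0],
  [255,[0,0,0],0],
])

```text
time_s: 14.32
tool_pos: [0.5818, 0.0477, 0.1228]
eef_rot: [0.708, 0.706, 0.001, 0.001]
force: [0.5, -0.5, 0.2]
opening: 0.0643
grip_force: 0.0
```

>>> move_arm([
  [255,[0,0,0],0],
  [255,[0,0,0],0],
  [255,[0,0,0],0],
  [255,[0,0,0],0],
  [255,[0,0,0],0],
])

```text
time_s: 14.73
tool_pos: [0.5814, 0.0478, 0.1217]
eef_rot: [0.708, 0.706, 0.0, 0.0]
force: [0.8, 1.4, -0.3]
opening: 0.0336
grip_force: 30.0
```

>>> move_arm([
  [255,[0,0,0],0],
  [255,[0,0,0],0],
  [255,[0,0,0],0],
  [255,[0,0,0],0],
  [255,[0,0,0],0],
])

```text
time_s: 15.15
tool_pos: [0.5814, 0.0477, 0.1217]
eef_rot: [0.708, 0.706, 0.0, 0.0]
force: [1.2, 0.4, -0.2]
opening: 0.0341
grip_force: 30.0
```

Opening is 34 mm where I expected a 28 mm neck, so I'll look before lifting.

Run:
```python
from h import *
p,d=manip.camera("scene"); c=p[60:280,200:440,::-1]; a=cv2.resize(c,None,fx=2.5,fy=2.5,interpolation=2)
cv2.imwrite("pics/s2.png",a); print(manip.observe()["opening"])
```

```text
0.03338974644958399
```

View pics/s2.png

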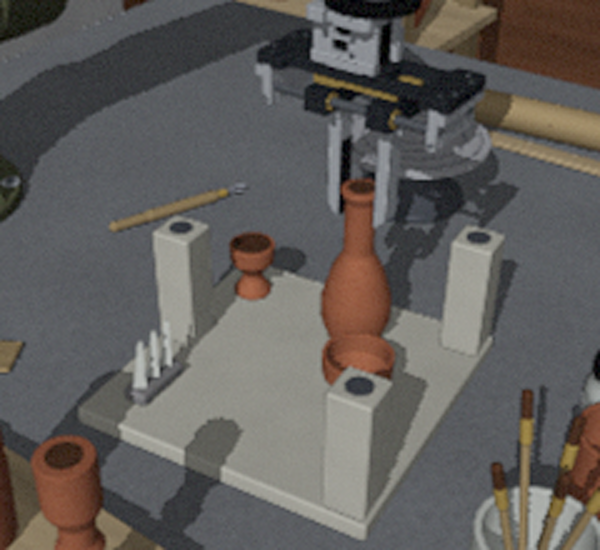

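Vase upright. The fingers apparently bear on its lip (crop (358,188)). Test with a tiny slow lift.

>>> move_arm([
  [255,[0,0,0.1],0],
  [255,[0,0,0.2],0],
  [255,[0,0,0.3],0],
  [255,[0,0,0.4],0],
  [255,[0,0,0.5],0],
])

```text
time_s: 15.62
tool_pos: [0.5811, 0.0477, 0.1265]
eef_rot: [0.708, 0.706, -0.0, -0.0]
force: [-0.4, -0.1, -3.4]
opening: 0.0338
grip_force: 30.0
```

>>> move_arm([
  [255,[0,0,0],0],
  [255,[0,0,0],0],
  [255,[0,0,0],0],
  [255,[0,0,0],0],
  [255,[0,0,0],0],
])

```text
time_s: 16.03
tool_pos: [0.5813, 0.0477, 0.1266]
eef_rot: [0.708, 0.706, -0.0, -0.0]
force: [0.1, -0.2, -3.7]
opening: 0.0337
grip_force: 30.0
```

Run:
```python
from h import *
f=[manip.observe()]
i=manip.camera_info("wrist");p,d=manip.camera("wrist"); cv2.imwrite("pics/w3.png",p[60:360,150:500,::-1].repeat(2,0)[::1].repeat(2,1)[:600,:700])
o=manip.observe(); print(o["force"],o["ft_torque"],o["opening"],o["tool_pos"])
```

```text
[-0.34366636 -0.02333916 -2.7528875 ] [ 0.01558995 -0.10535852  0.0090458 ] 0.033635054457493985 [0.58128733 0.04772917 0.12659128]
```

View pics/w3.png

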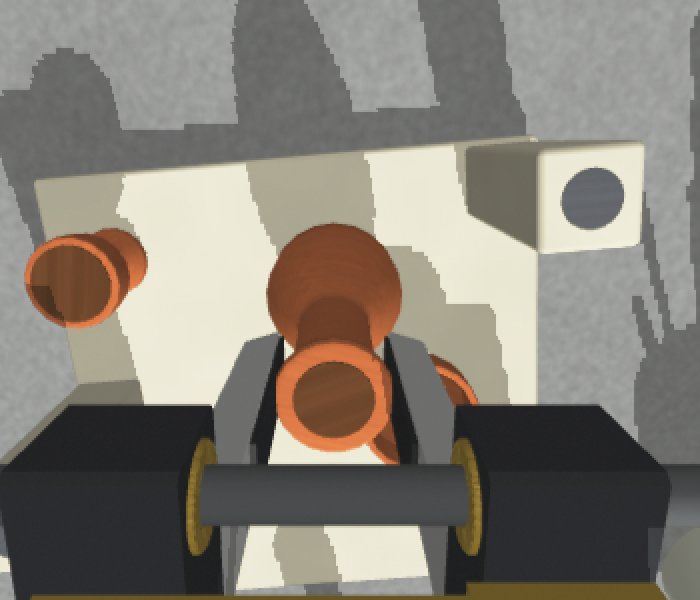

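The vase hangs upright by its lip between the pads (crop (335,395)), weight 3.2 N. It is held, so I carry it gently.

>>> move_arm([
  [255,[0,0,0.6],0],
  [255,[0,0,2],0],
  [255,[0,0,4],0],
  [255,[0,0,6],0],
  [255,[0,0,7.5],0],
])

```text
time_s: 16.5
tool_pos: [0.5816, 0.0477, 0.2039]
eef_rot: [0.708, 0.706, 0.001, 0.001]
force: [0.1, -0.2, -3.6]
opening: 0.0336
grip_force: 30.0
```

>>> move_arm([
  [255,[-0.2,-0.4,0],0],
  [255,[-0.6,-1.2,0],0],
  [255,[-1.3,-2.4,0],0],
  [255,[-2.2,-4,0],0],
  [255,[-3.2,-6,0],0],
])

```text
time_s: 16.92
tool_pos: [0.5478, -0.0133, 0.2001]
eef_rot: [0.708, 0.707, -0.001, -0.001]
force: [0.2, 0.2, -4.1]
opening: 0.0335
grip_force: 30.0
```

>>> move_arm([
  [255,[-1.2,-2.2,0],0],
  [255,[-2.4,-4.4,0],0],
  [255,[-3.6,-6.6,0],0],
  [255,[-4.8,-8.8,0],0],
  [255,[-6,-11,0],0],
])

```text
time_s: 17.33
tool_pos: [0.4873, -0.1239, 0.2004]
eef_rot: [0.708, 0.706, -0.001, -0.001]
force: [1.2, 0.5, -4.4]
opening: 0.0337
grip_force: 30.0
```

>>> move_arm([
  [255,[-1.2,-2.2,0],0],
  [255,[-2.4,-4.4,0],0],
  [255,[-3.6,-6.6,0],0],
  [255,[-4.8,-8.8,0],0],
  [255,[-6,-11,0],0],
])

```text
time_s: 17.75
tool_pos: [0.4271, -0.2335, 0.2005]
eef_rot: [0.708, 0.706, -0.0, -0.001]
force: [0.7, -0.1, -3.8]
opening: 0.0339
grip_force: 30.0
```

>>> move_arm([
  [255,[-1.2,-2.2,0],0],
  [255,[-2.4,-4.4,0],0],
  [255,[-3.4,-6.5,0],0],
  [255,[-4.3,-8.2,0],0],
  [255,[-4.9,-9.3,0],0],
])

```text
time_s: 18.17
tool_pos: [0.378, -0.3267, 0.2005]
eef_rot: [0.708, 0.706, -0.0, -0.001]
force: [-0.1, 0.1, -3.8]
opening: 0.0338
grip_force: 30.0
```

>>> move_arm([
  [255,[0,0,-0.5],0],
  [255,[0,0,-2],0],
  [255,[0,0,-4],0],
  [255,[0,0,-5.5],0],
  [255,[0,0,-6.3],0],
])

```text
time_s: 18.58
tool_pos: [0.3795, -0.324, 0.1361]
eef_rot: [0.708, 0.707, 0.0, -0.002]
force: [-0.6, -0.1, -3.7]
opening: 0.0335
grip_force: 30.0
```

>>> move_arm([
  [255,[0,0,-0.2],0],
  [255,[0,0,-0.3],0],
  [255,[0,0,-0.4],0],
  [255,[0,0,-0.4],0],
  [255,[0,0,-0.4],0],
])

```text
time_s: 19.0
tool_pos: [0.3805, -0.3255, 0.1353]
eef_rot: [0.708, 0.706, -0.0, 0.001]
force: [0.1, -0.4, -3.4]
opening: 0.0341
grip_force: 30.0
```

>>> move_arm([
  [255,[0,0,-0.05],0],
  [255,[0,0,-0.1],0],
  [255,[0,0,-0.1],0],
  [255,[0,0,-0.1],0],
  [255,[0,0,-0.1],0],
])

```text
time_s: 19.42
tool_pos: [0.3803, -0.3253, 0.1338]
eef_rot: [0.708, 0.706, 0.0, 0.0]
force: [0.4, -0.2, -2.2]
opening: 0.0337
grip_force: 30.0
```

Run:
```python
from h import *
p,d=manip.camera("scene"); c=p[110:370,80:320,::-1]; a=cv2.resize(c,None,fx=2.3,fy=2.3,interpolation=2)
cv2.imwrite("pics/s4.png",a)
```

```text
(no output)
```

View pics/s4.png

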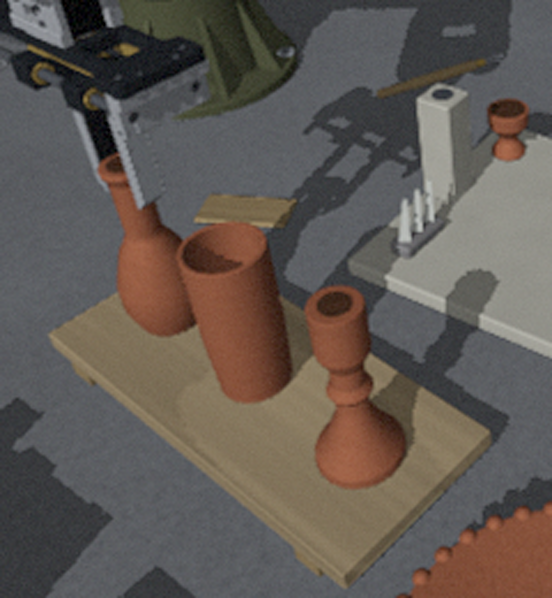

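Board view: vase (150,250), tumbler (235,320) and candlestick (350,390) stand upright; the lean matches the lens perspective. Release and go above the bowl.

>>> move_arm([
  [0,[0,0,0],0],
  [0,[0,0,0],0],
  [0,[0,0,0],0],
  [0,[0,0,0],0],
  [0,[0,0,0],0],
])

```text
time_s: 19.88
tool_pos: [0.3803, -0.3253, 0.1337]
eef_rot: [0.708, 0.706, 0.0, 0.0]
force: [0.5, -0.7, 0.1]
opening: 0.0637
grip_force: 0.0
```

>>> move_arm([
  [0,[0,0,0],0],
  [0,[0,0,1.5],0],
  [0,[0,0,4],0],
  [0,[0,0,7],0],
  [0,[0,0,9],0],
])

```text
time_s: 20.3
tool_pos: [0.3805, -0.3255, 0.2261]
eef_rot: [0.708, 0.706, -0.0, 0.001]
force: [0.0, 0.9, 1.2]
opening: 0.0933
grip_force: 0.0
```

>>> move_arm([
  [0,[1.2,1.5,0],0],
  [0,[3.4,4.2,0],0],
  [0,[5.8,7.2,0],0],
  [0,[8.3,10.2,0],0],
  [0,[10.8,13.3,0],0],
])

```text
time_s: 20.72
tool_pos: [0.4891, -0.1909, 0.2238]
eef_rot: [0.708, 0.706, 0.0, 0.0]
force: [-0.5, -0.3, -0.5]
opening: 0.0942
grip_force: 0.0
```

>>> move_arm([
  [0,[2.5,3.1,0],0],
  [0,[5,6.2,0],0],
  [0,[7.5,9.3,0],0],
  [0,[10,12.4,0],0],
  [0,[12.3,15.2,0],0],
])

```text
time_s: 21.13
tool_pos: [0.6123, -0.0381, 0.2236]
eef_rot: [0.708, 0.707, 0.0, 0.0]
force: [0.6, -0.7, -0.6]
opening: 0.0941
grip_force: 0.0
```

>>> move_arm([
  [0,[1.2,1.5,0],0],
  [0,[1.5,1.8,0],0],
  [0,[1.5,1.8,0],0],
  [0,[1.5,1.8,0],0],
  [0,[1.5,1.8,0],0],
])

```text
time_s: 21.55
tool_pos: [0.6258, -0.0235, 0.2239]
eef_rot: [0.708, 0.706, -0.0, 0.0]
force: [-0.5, -0.7, 0.2]
opening: 0.0939
grip_force: 0.0
```

Run:
```python
from h import *
print(manip.observe()["tool_pos"])
i=manip.camera_info("wrist"); p,d=manip.camera("wrist"); P=cloud(d,i);Z=P[...,2]
m=(abs(Z-.062)<.006)&(np.hypot(P[...,0]-.626,P[...,1]+.022)<.045); print(m.sum()); blob(m,i,.062,"bowl w")
i=manip.camera_info("top"); p,d=manip.camera("top"); P=cloud(d,i);Z=P[...,2]
for n,x,y,z in(("vase",.380,-.325,.190),("tumb",.490,-.331,.165),("candle",.61,-.338,.18),("egg",.4555,.0548,.074)):
    m=(abs(Z-z)<.006)&(np.hypot(P[...,0]-x,P[...,1]-y)<.045); print(m.sum()); 
    if m.any(): blob(m,i,z,n)
```

```text
[ 0.62576091 -0.02345235  0.22388098]
472
bowl w px 317 185 xyz [626.6 -22.3  62. ] dia mm 65.0
239
vase px 476 272 xyz [ 379.9 -324.8  190. ] dia mm 38.3
194
tumb px 473 219 xyz [ 489.9 -330.4  165. ] dia mm 64.6
252
candle px 476 162 xyz [ 609.1 -336.4  180. ] dia mm 40.0
0
```

>>> move_arm([
  [0,[0.05,0.1,-2],0],
  [0,[0.05,0.1,-5],0],
  [0,[0.05,0.1,-8.5],0],
  [0,[0.05,0.1,-12],0],
  [0,[0.05,0.1,-15],0],
])

```text
time_s: 22.07
tool_pos: [0.626, -0.0221, 0.0719]
eef_rot: [0.708, 0.706, -0.0, -0.0]
force: [1.2, -0.8, -0.7]
opening: 0.0939
grip_force: 0.0
```

>>> move_arm([
  [0,[0,0,-1.5],0],
  [0,[0,0,-2.7],0],
  [0,[0,0,-3.5],0],
  [0,[0,0,-3.7],0],
  [0,[0,0,-3.7],0],
])

```text
time_s: 22.48
tool_pos: [0.627, -0.0215, 0.0372]
eef_rot: [0.708, 0.706, 0.0, 0.0]
force: [-0.2, -0.9, 0.1]
opening: 0.0941
grip_force: 0.0
```

>>> move_arm([
  [255,[0,0,0],0],
  [255,[0,0,0],0],
  [255,[0,0,0],0],
  [255,[0,0,0],0],
  [255,[0,0,0],0],
])

```text
time_s: 22.9
tool_pos: [0.627, -0.0213, 0.037]
eef_rot: [0.708, 0.706, 0.0, 0.0]
force: [-0.1, -0.9, -0.3]
opening: 0.0641
grip_force: 0.0
```

>>> move_arm([
  [255,[0,0,0],0],
  [255,[0,0,0],0],
  [255,[0,0,0],0],
  [255,[0,0,0],0],
  [255,[0,0,0],0],
])

```text
time_s: 23.32
tool_pos: [0.6268, -0.0213, 0.0366]
eef_rot: [0.708, 0.706, -0.0, -0.0]
force: [-0.3, 0.4, 0.1]
opening: 0.0305
grip_force: 0.0
```

Closed to 30 mm with no grip: the bowl was missed. I'll look before anything else moves.

Run:
```python
from h import *
p,d=manip.camera("wrist"); q,d=manip.camera("scene")
a=cv2.resize(p[40:360,120:520],(560,448)); b=cv2.resize(q[100:300,220:420],(240*2-40,440),interpolation=2)
b=cv2.resize(b,(240,448)) if 0 else b
cv2.imwrite("pics/w5.png",cv2.resize(p[60:360,150:500,::-1],(700,600))); cv2.imwrite("pics/s5.png",cv2.resize(q[100:280,240:440,::-1],(660,594),interpolation=2))
print(manip.observe())
```

```text
{'time_s': 23.4167, 'joint_pos': array([-9.22880546e-02,  6.09909108e-01,  1.41970025e+00, -2.49516303e-05,
        1.11203769e+00, -9.03704237e-02]), 'qd': array([ 0.00170654,  0.00122578,  0.00092527, -0.00045084, -0.00017296,
        0.00086172]), 'joint_efforts': array([ 2.70115179e-04, -6.65766263e+01, -3.19236195e+01,  6.51042396e-02,
        2.35120417e-02,  6.43150975e-05]), 'tool_pos': array([ 0.62677575, -0.02125896,  0.03662102]), 'eef_rot': array([ 7.07780538e-01,  7.06432382e-01, -2.59948220e-05, -1.37496012e-05]), 'force': array([ 0.00878099, -0.78614697, -0.50441131]), 'ft_torque': array([-0.05328505, -0.08827045, -0.00925476]), 'grip_force': 0.0, 'opening': 0.022671219181414102}
```

View pics/w5.png

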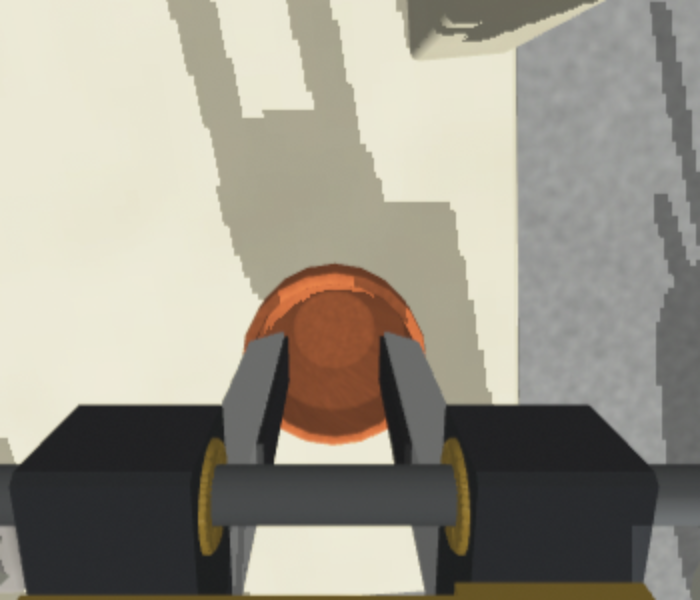

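View pics/s5.png

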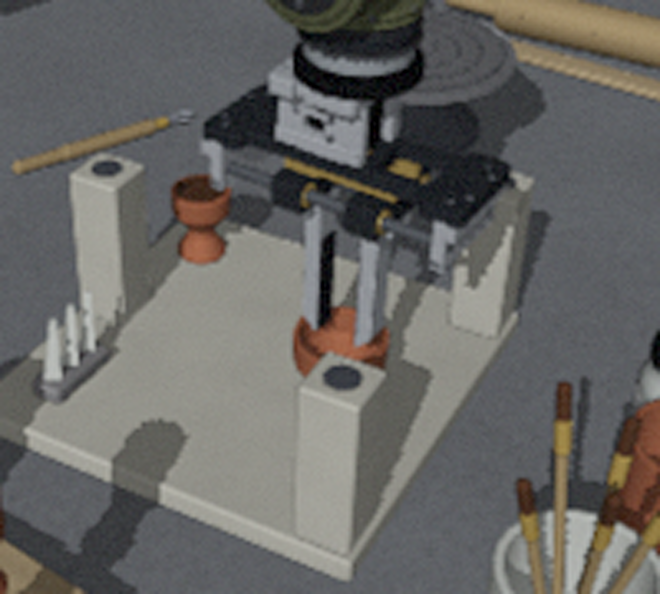

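The fingertips hang above or inside the bowl rim, so the tips seem higher than the reported TCP. That also fits the vase having been held by its lip. I'll measure the tip height by depth.

Run:
```python
from h import *
o=manip.observe();i=manip.camera_info("wrist");p,d=manip.camera("wrist");P=cloud(d,i)
# crop px -> full: /2 + (150,60)
for n,u,v in(("Ltip",292,234),("Ltip2",284,236),("Rtip",341,232),("Rtip2",350,238),("rimtop",317,193),("rim bottom",317,280),("floor",317,225),("shelf",220,200)):
    print(n,np.round(P[v,u]*1000))
m=np.zeros((400,640),bool);m[225:290,260:380]=1
g=m&(p.max(-1).astype(int)-p.min(-1)<25)&(P[...,2]>.03)&(P[...,2]<.2)&(p.max(-1)<170)
z=P[...,2][g];print(np.round(np.percentile(z,[0,1,5,10]),3))
i=manip.camera_info("scene");p,d=manip.camera("scene");P=cloud(d,i)
m=np.zeros((400,640),bool);m[160:215,325:362]=1
g=m&(p.max(-1).astype(int)-p.min(-1)<25)&(np.hypot(P[...,0]-.627,P[...,1]+.021)<.04)&(P[...,2]>.03)
print("scene",np.round(np.percentile(P[...,2][g],[0,1,5,20]),3),g.sum())
i=manip.camera_info("top");p,d=manip.camera("top");P=cloud(d,i)
m=(abs(P[...,2]-.062)<.005)&(np.hypot(P[...,0]-.626,P[...,1]+.022)<.045);print(m.sum())
```

```text
Ltip [611. -11.  79.]
Ltip2 [607. -11.  82.]
Rtip [642. -11.  76.]
Rtip2 [646. -11.  86.]
rimtop [627.   8.  51.]
rim bottom [627. -53.  62.]
floor [627. -24.  26.]
shelf [547.  -4.  19.]
[0.057 0.068 0.074 0.082]
scene [0.033 0.054 0.071 0.089] 765
0
```

Run:
```python
from h import *
i=manip.camera_info("wrist");p,d=manip.camera("wrist");P=cloud(d,i);X,Y,Z=P[...,0],P[...,1],P[...,2]
gray=(p.max(-1).astype(int)-p.min(-1)<25)
for a,b in((.595,.618),(.635,.66)):
    g=gray&(X>a)&(X<b)&(Y>-.04)&(Y<-.005)&(Z>.03)&(Z<.12)
    print(np.histogram(Z[g],np.arange(.03,.122,.004))[0])
for v in range(224,250,2): print(v,np.round(P[v,280:298:3,2]*1000).astype(int),np.round(P[v,280:298:3,1]*1000).astype(int), p[v,280:298:3].max(-1))
print(manip.observe()["tool_pos"],manip.observe()["opening"],np.round(i["extrinsics"],3).tolist())
```

```text
[ 0  0  0  0  0  0  0  0  1 12 26 27 35 37 36 44 41 54 49 58 60 66]
[ 0  0  0  0  0  0  0  0  2 11 27 29 31 36 35 43 47 45 51 56 60 63]
224 [61 41 38 35 32 28] [-11 -18 -19 -20 -21 -22] [175 178 122 119 119 118]
226 [50 42 39 34 30 28] [-16 -19 -20 -22 -23 -24] [142 122 117 122 120 120]
228 [48 41 38 35 31 29] [-18 -21 -22 -23 -24 -25] [137 122 118 123 120 122]
230 [46 41 38 35 71 72] [-21 -22 -24 -25 -12 -11] [125 122 119 122 110 106]
232 [45 41 37 36 75 75] [-23 -24 -25 -26 -11 -12] [ 97 119 121 116 105 105]
234 [48 41 38 79 79 79] [-23 -26 -27 -11 -11 -11] [ 98 119 123 107 106 105]
236 [49 41 39 83 83 83] [-24 -27 -28 -11 -11 -11] [ 98 121 119 105 106 106]
238 [49 42 39 86 87 86] [-26 -29 -30 -11 -11 -11] [ 98 121 121 106 105 105]
240 [50 42 40 88 89 90] [-27 -30 -31 -12 -11 -11] [ 99 118 122 106 105 106]
242 [51 43 41 92 92 93] [-28 -31 -32 -11 -11 -11] [ 99 113 112 105 106 106]
244 [52 46 94 95 95 95] [-29 -32 -11 -11 -11 -11] [ 98  98 108 105 106 105]
246 [53 47 98 98 96 97] [-30 -33 -11 -11 -12 -12] [ 99 100 105 106 106 106]
248 [ 54  50 101 101 101 100] [-31 -33 -11 -11 -11 -11] [ 98 101 106 106 106 106]
[ 0.62677431 -0.02125495  0.03663457] 0.006382917899407642 [[1.0, -0.002, -0.0, 0.627], [-0.002, -0.969, -0.247, 0.051], [0.0, 0.247, -0.969, 0.243], [0.0, 0.0, 0.0, 1.0]]
```

The tips are really at about z 66, not 37, so the fingers sit about 30 mm above the reported TCP; they closed just above the rim and the bowl is untouched. I'll open, recheck the tip height and then go lower.

>>> move_arm([
  [0,[0,0,0],0],
  [0,[0,0,0],0],
  [0,[0,0,0],0],
  [0,[0,0,0],0],
  [0,[0,0,0],0],
])

```text
time_s: 24.03
tool_pos: [0.6268, -0.0213, 0.0366]
eef_rot: [0.708, 0.706, -0.0, -0.0]
force: [0.3, -0.2, 0.4]
opening: 0.0367
grip_force: 0.0
```

>>> move_arm([
  [0,[0,0,0],0],
  [0,[0,0,0],0],
  [0,[0,0,0],0],
  [0,[0,0,0],0],
  [0,[0,0,0],0],
])

```text
time_s: 24.45
tool_pos: [0.6268, -0.0213, 0.0366]
eef_rot: [0.708, 0.706, -0.0, -0.0]
force: [0.5, -0.7, -1.5]
opening: 0.0697
grip_force: 0.0
```

>>> move_arm([
  [0,[0,0,0],0],
  [0,[0,0,0],0],
  [0,[0,0,0],0],
  [0,[0,0,0],0],
  [0,[0,0,0],0],
])

```text
time_s: 24.87
tool_pos: [0.6268, -0.0213, 0.0367]
eef_rot: [0.708, 0.706, 0.0, 0.0]
force: [-0.4, -0.1, -0.0]
opening: 0.0939
grip_force: 0.0
```

```bash
cat > tip.py <<'E'
from h import *
o=manip.observe();t=o["tool_pos"];print(t,o["opening"])
i=manip.camera_info("wrist");p,d=manip.camera("wrist");P=cloud(d,i);X,Y,Z=P[...,0]-t[0],P[...,1]-t[1],P[...,2]
gray=(p.max(-1).astype(int)-p.min(-1)<25); h=o["opening"]/2
for s in(-1,1):
    g=gray&(abs(s*X-h-.006)<.009)&(Y>.004)&(Y<.014)&(Z>t[2]+.005)&(Z<t[2]+.09)
    print(s,"n",g.sum(),"low z rel TCP",np.round((np.sort(Z[g])[:12]-t[2])*1000))
m=(abs(P[...,2]-.062)<.004)&(np.hypot(P[...,0]-.626,P[...,1]+.022)<.045); 
if m.any(): blob(m,i,.062,"bowl")
E
python3 tip.py
```

```text
[ 0.62680917 -0.0212651   0.03665184] 0.09387238960650057
-1 n 1348 low z rel TCP [27. 27. 27. 27. 27. 27. 27. 28. 28. 28. 28. 28.]
1 n 1340 low z rel TCP [26. 27. 27. 27. 27. 27. 27. 27. 27. 28. 29. 29.]
bowl px 317 238 xyz [626.5 -20.9  62. ] dia mm 64.9
```

Tips are consistently 27 mm above the reported TCP, and the bowl is unmoved. Lower 2.7 cm and grip.

>>> move_arm([
  [0,[0,-0.05,-0.7],0],
  [0,[0,-0.05,-1.5],0],
  [0,[0,-0.05,-2.2],0],
  [0,[0,-0.05,-2.6],0],
  [0,[0,-0.05,-2.7],0],
])

```text
time_s: 25.33
tool_pos: [0.6262, -0.0217, 0.0082]
eef_rot: [0.708, 0.706, -0.001, -0.001]
force: [0.1, -0.4, -0.0]
opening: 0.0941
grip_force: 0.0
```

>>> move_arm([
  [255,[0,0,0],0],
  [255,[0,0,0],0],
  [255,[0,0,0],0],
  [255,[0,0,0],0],
  [255,[0,0,0],0],
])

```text
time_s: 25.75
tool_pos: [0.6269, -0.0218, 0.0099]
eef_rot: [0.708, 0.706, 0.0, 0.0]
force: [0.5, -0.1, 1.0]
opening: 0.0641
grip_force: 0.0
```

>>> move_arm([
  [255,[0,0,0],0],
  [255,[0,0,0],0],
  [255,[0,0,0],0],
  [255,[0,0,0],0],
  [255,[0,0,0],0],
])

```text
time_s: 26.17
tool_pos: [0.6269, -0.0218, 0.0099]
eef_rot: [0.708, 0.706, 0.0, 0.0]
force: [-0.5, 0.2, 3.1]
opening: 0.0616
grip_force: 30.0
```

>>> move_arm([
  [255,[0,0,0.5],0],
  [255,[0,0,2],0],
  [255,[0,0,4.5],0],
  [255,[0,0,7.5],0],
  [255,[0,0,10.5],0],
])

```text
time_s: 26.58
tool_pos: [0.6262, -0.0217, 0.1155]
eef_rot: [0.708, 0.706, -0.0, -0.001]
force: [0.3, -0.4, -0.7]
opening: 0.0613
grip_force: 30.0
```

>>> move_arm([
  [255,[-0.2,0.4,1],0],
  [255,[-0.6,1.5,1.5],0],
  [255,[-1.4,3.5,1.5],0],
  [255,[-2.4,5.8,1.5],0],
  [255,[-3.4,8.2,1.5],0],
])

```text
time_s: 27.0
tool_pos: [0.5911, 0.0616, 0.1276]
eef_rot: [0.708, 0.706, -0.001, -0.001]
force: [0.6, 0.3, -1.5]
opening: 0.0613
grip_force: 30.0
```

>>> move_arm([
  [255,[-1,2.4,0],0],
  [255,[-2,4.8,0],0],
  [255,[-3,7.2,0],0],
  [255,[-4,9.6,0],0],
  [255,[-4.6,11,0],0],
])

```text
time_s: 27.42
tool_pos: [0.5444, 0.1729, 0.1277]
eef_rot: [0.707, 0.707, -0.001, -0.001]
force: [0.1, -1.3, -1.7]
opening: 0.0618
grip_force: 30.0
```

Run:
```python
from h import *
o=manip.observe(); print(o["tool_pos"],o["opening"],o["force"])
for n in("wrist","top"):
    i=manip.camera_info(n);p,d=manip.camera(n);P=cloud(d,i)
    m=(abs(P[...,2]-.08)<.008)&(np.hypot(P[...,0]-.475,P[...,1]-.345)<.12); print(m.sum())
    if m.any(): blob(m,i,.08,n)
    cs=cv2.findContours(m.astype(np.uint8),0,1)[0]; c=max(cs,key=len); q=np.array([ray(i,*k[0],.08)[:2] for k in c])
    A=np.c_[2*q,np.ones(len(q))]; s=np.linalg.lstsq(A,(q**2).sum(1),rcond=None)[0]; print("fit",s[:2],np.sqrt(s[2]+s[0]**2+s[1]**2))
```

```text
[0.54439892 0.17285399 0.12774092] 0.061758313653783106 [ 0.13867195 -1.31324547 -1.73726028]
20289
wrist px 230 7 xyz [475.8 339.7  80. ] dia mm 180.7
fit [0.4762284  0.31614832] 0.06855248867582324
2740
top px 168 232 xyz [474.1 348.9  80. ] dia mm 180.8
fit [0.46953716 0.37119943] 0.07052091959886479
```

Run:
```python
from h import *
def fit(i,P,g,n):
    m=(abs(P[...,2]-.08)<.006)&(np.hypot(P[...,0]-.475,P[...,1]-.345)<.12)
    c=np.concatenate([k for k in cv2.findContours(m.astype(np.uint8),0,1)[0]])[:,0]
    c=c[(c[:,0]>1)&(c[:,1]>1)&(c[:,0]<638)]
    q=np.array([ray(i,*k,.08)[:2] for k in c]); s=np.array([.475,.345])
    for _ in range(8):
        k=q[abs(np.hypot(*(q-s).T)-.09)<g]; A=np.c_[2*k,np.ones(len(k))]; f=np.linalg.lstsq(A,(k**2).sum(1),rcond=None)[0]; s=f[:2]
    print(n,np.round(s,4),np.sqrt(f[2]+s@s),len(k))
i=manip.camera_info("top");fit(i,cloud(np.load("top0.npy"),i),.004,"top0")
i=manip.camera_info("wrist");p,d=manip.camera("wrist");fit(i,cloud(d,i),.004,"wrist")
```

```text
top0 [0.4751 0.3459] 0.08875758967047993 216
wrist [0.4764 0.3456] 0.08903274624863157 316
```

>>> move_arm([
  [255,[-0.6,1.5,0],0],
  [255,[-1.6,4,0],0],
  [255,[-2.6,6.5,0],0],
  [255,[-3.7,9.2,0],0],
  [255,[-4.8,11.9,0],0],
])

```text
time_s: 27.98
tool_pos: [0.4983, 0.2893, 0.1286]
eef_rot: [0.708, 0.706, -0.001, -0.0]
force: [0.8, 0.7, -1.9]
opening: 0.0618
grip_force: 30.0
```

>>> move_arm([
  [255,[-1,2.4,0],0],
  [255,[-1.8,4.4,0],0],
  [255,[-2.2,5.4,0],0],
  [255,[-2.3,5.7,0],0],
  [255,[-2.3,5.7,0],0],
])

```text
time_s: 28.4
tool_pos: [0.4759, 0.3458, 0.1291]
eef_rot: [0.708, 0.707, -0.0, -0.0]
force: [-0.2, -0.1, -0.8]
opening: 0.0616
grip_force: 30.0
```

>>> move_arm([
  [255,[0,0,-1],0],
  [255,[0,0,-2.5],0],
  [255,[0,0,-4],0],
  [255,[0,0,-5],0],
  [255,[0,0,-5.4],0],
])

```text
time_s: 28.82
tool_pos: [0.4756, 0.3448, 0.0735]
eef_rot: [0.708, 0.706, -0.001, -0.0]
force: [-0.3, 0.8, -1.5]
opening: 0.0616
grip_force: 30.0
```

>>> move_arm([
  [255,[0,0,-0.2],0],
  [255,[0,0,-0.3],0],
  [255,[0,0,-0.3],0],
  [255,[0,0,-0.3],0],
  [255,[0,0,-0.3],0],
])

```text
time_s: 29.23
tool_pos: [0.476, 0.3464, 0.0732]
eef_rot: [0.708, 0.706, 0.0, 0.0]
force: [-0.8, 0.2, -0.5]
opening: 0.0618
grip_force: 30.0
```

>>> move_arm([
  [255,[0,-0.05,-0.05],0],
  [255,[0,-0.05,-0.1],0],
  [255,[0,-0.05,-0.1],0],
  [255,[0,-0.05,-0.1],0],
  [255,[0,-0.05,-0.1],0],
])

```text
time_s: 29.65
tool_pos: [0.4759, 0.3458, 0.0719]
eef_rot: [0.708, 0.706, 0.0, 0.0]
force: [0.0, -1.1, 2.1]
opening: 0.062
grip_force: 30.0
```

>>> move_arm([
  [0,[0,0,0],0],
  [0,[0,0,0],0],
  [0,[0,0,0],0],
  [0,[0,0,0],0],
  [0,[0,0,0],0],
])

```text
time_s: 30.07
tool_pos: [0.4758, 0.3457, 0.0716]
eef_rot: [0.708, 0.706, -0.0, -0.0]
force: [0.1, -1.3, -0.5]
opening: 0.0913
grip_force: 0.0
```

>>> move_arm([
  [0,[0,0,0],0],
  [0,[0,0,1.5],0],
  [0,[0,0,4.5],0],
  [0,[0,0,8],0],
  [0,[0,0,11.5],0],
])

```text
time_s: 30.48
tool_pos: [0.4754, 0.3455, 0.1878]
eef_rot: [0.708, 0.706, -0.001, -0.0]
force: [0.5, -0.4, 0.0]
opening: 0.0937
grip_force: 0.0
```

>>> move_arm([
  [0,[-0.5,-3,1],0],
  [0,[-1,-7,1],0],
  [0,[-1.5,-11,1],0],
  [0,[-2,-15,1],0],
  [0,[-2.5,-19,1],0],
])

```text
time_s: 30.9
tool_pos: [0.4501, 0.1542, 0.1967]
eef_rot: [0.708, 0.707, 0.0, 0.0]
force: [1.0, -1.0, 0.3]
opening: 0.0939
grip_force: 0.0
```

Run:
```python
from h import *
print(manip.observe()["tool_pos"])
i=manip.camera_info("top");p,d=manip.camera("top");P=cloud(d,i)
m=(abs(P[...,2]-.124)<.006)&(np.hypot(P[...,0]-.475,P[...,1]-.346)<.05);print(m.sum())
if m.any(): blob(m,i,.124,"bowl")
i=manip.camera_info("wrist");p,d=manip.camera("wrist");P=cloud(d,i)
m=(abs(P[...,2]-.124)<.006)&(np.hypot(P[...,0]-.475,P[...,1]-.346)<.05);print(m.sum())
if m.any(): blob(m,i,.124,"bowl w")
```

```text
[0.45007471 0.15416462 0.19670081]
137
bowl px 164 232 xyz [474.4 343.5 124. ] dia mm 66.6
472
bowl w px 346 1 xyz [475.3 329.7 124. ] dia mm 58.3
```

Bowl stands at the wheel centre within about 2 mm. Now I fetch the vase, gripping about 26 mm lower this time.

>>> move_arm([
  [0,[-0.6,-4,0],0],
  [0,[-1.2,-8,0],0],
  [0,[-1.8,-12,0],0],
  [0,[-2.4,-16,0],0],
  [0,[-3,-20,0],0],
])

```text
time_s: 31.42
tool_pos: [0.4204, -0.0455, 0.1969]
eef_rot: [0.708, 0.707, 0.0, 0.0]
force: [1.5, 0.4, 0.3]
opening: 0.0941
grip_force: 0.0
```

>>> move_arm([
  [0,[-0.6,-4,0],0],
  [0,[-1.2,-8,0],0],
  [0,[-1.8,-12,0],0],
  [0,[-2.4,-16,0],0],
  [0,[-3,-20,0],0],
])

```text
time_s: 31.83
tool_pos: [0.3904, -0.246, 0.1969]
eef_rot: [0.708, 0.706, 0.0, 0.0]
force: [0.2, 0.1, 0.3]
opening: 0.094
grip_force: 0.0
```

>>> move_arm([
  [0,[-0.6,-4,0],0],
  [0,[-0.9,-6.5,0],0],
  [0,[-1,-7.8,0],0],
  [0,[-1,-8.1,0],0],
  [0,[-1,-8.1,0],0],
])

```text
time_s: 32.25
tool_pos: [0.3811, -0.3249, 0.1964]
eef_rot: [0.708, 0.706, 0.0, -0.0]
force: [-0.1, -0.6, 0.3]
opening: 0.0939
grip_force: 0.0
```

>>> move_arm([
  [0,[0,0,0],0],
  [0,[0,0,0],0],
  [0,[0,0,-0.5],0],
  [0,[0,0,-1],0],
  [0,[0,0,-1],0],
])

```text
time_s: 32.67
tool_pos: [0.3807, -0.3245, 0.1855]
eef_rot: [0.708, 0.707, 0.0, -0.001]
force: [-0.3, -0.7, 0.6]
opening: 0.0941
grip_force: 0.0
```

Run:
```python
from h import *
print(manip.observe()["tool_pos"])
i=manip.camera_info("wrist");p,d=manip.camera("wrist");P=cloud(d,i)
for n,x,y,z in(("vase",.380,-.325,.190),("tumb",.490,-.331,.165)):
    m=(abs(P[...,2]-z)<.006)&(np.hypot(P[...,0]-x,P[...,1]-y)<.045);print(m.sum())
    if m.any(): blob(m,i,z,n)
```

```text
[ 0.38065161 -0.32445553  0.1855083 ]
1631
vase px 316 229 xyz [ 380.2 -325.   190. ] dia mm 37.1
1219
tumb px 444 222 xyz [ 488.4 -327.6  165. ] dia mm 65.7
```

>>> move_arm([
  [0,[0,-0.05,-1],0],
  [0,[0,-0.05,-3],0],
  [0,[0,-0.05,-5.5],0],
  [0,[0,-0.05,-7.3],0],
  [0,[0,-0.05,-7.8],0],
])

```text
time_s: 33.13
tool_pos: [0.3797, -0.3247, 0.1055]
eef_rot: [0.708, 0.706, -0.0, -0.002]
force: [-0.4, 0.6, 1.1]
opening: 0.0939
grip_force: 0.0
```

>>> move_arm([
  [0,[0,0,0],0],
  [0,[0,0,0],0],
  [255,[0,0,0],0],
  [255,[0,0,0],0],
  [255,[0,0,0],0],
])

```text
time_s: 33.55
tool_pos: [0.3811, -0.326, 0.1094]
eef_rot: [0.708, 0.706, -0.0, 0.001]
force: [0.5, -0.8, -0.2]
opening: 0.0774
grip_force: 0.0
```

>>> move_arm([
  [255,[0,0,0],0],
  [255,[0,0,0],0],
  [255,[0,0,0],0],
  [255,[0,0,0],0],
  [255,[0,0,0],0],
])

```text
time_s: 33.97
tool_pos: [0.3808, -0.3258, 0.1087]
eef_rot: [0.708, 0.706, -0.0, -0.0]
force: [-0.2, 0.6, -0.3]
opening: 0.0438
grip_force: 0.0
```

>>> move_arm([
  [255,[0,0,0],0],
  [255,[0,0,0],0],
  [255,[0,0,0],0],
  [255,[0,0,0],0],
  [255,[0,0,0],0],
])

```text
time_s: 34.38
tool_pos: [0.3808, -0.3258, 0.1086]
eef_rot: [0.708, 0.706, -0.0, -0.0]
force: [-0.6, 0.7, 0.7]
opening: 0.0336
grip_force: 30.0
```

>>> move_arm([
  [255,[0,0,0.3],0],
  [255,[0,0,1.5],0],
  [255,[0,0,3.5],0],
  [255,[0,0,6],0],
  [255,[0,0,8],0],
])

```text
time_s: 34.8
tool_pos: [0.3807, -0.3256, 0.1899]
eef_rot: [0.708, 0.706, 0.0, -0.0]
force: [0.5, -0.3, -4.3]
opening: 0.0339
grip_force: 30.0
```

>>> move_arm([
  [255,[0.2,0.4,0],0],
  [255,[0.6,1.2,0],0],
  [255,[1.3,2.4,0],0],
  [255,[2.2,4,0],0],
  [255,[3.2,6,0],0],
])

```text
time_s: 35.22
tool_pos: [0.4125, -0.2644, 0.1865]
eef_rot: [0.708, 0.706, -0.0, -0.002]
force: [0.2, -0.7, -3.3]
opening: 0.0338
grip_force: 30.0
```

>>> move_arm([
  [255,[1.2,2.2,0],0],
  [255,[2.4,4.4,0],0],
  [255,[3.6,6.6,0],0],
  [255,[4.8,8.8,0],0],
  [255,[6,11,0],0],
])

```text
time_s: 35.63
tool_pos: [0.4726, -0.1535, 0.1866]
eef_rot: [0.708, 0.707, -0.001, -0.001]
force: [0.6, 0.3, -2.9]
opening: 0.0337
grip_force: 30.0
```

>>> move_arm([
  [255,[1.2,2.2,0],0],
  [255,[2.4,4.4,0],0],
  [255,[3.6,6.6,0],0],
  [255,[4.8,8.8,0],0],
  [255,[6,11,0],0],
])

```text
time_s: 36.05
tool_pos: [0.5324, -0.0436, 0.1864]
eef_rot: [0.708, 0.707, -0.001, -0.001]
force: [0.2, -0.5, -3.6]
opening: 0.0337
grip_force: 30.0
```

>>> move_arm([
  [255,[1.2,2.2,0],0],
  [255,[2.4,4.4,0],0],
  [255,[3.5,6.6,0],0],
  [255,[4.4,8.3,0],0],
  [255,[4.86,9.3,0],0],
])

```text
time_s: 36.47
tool_pos: [0.5811, 0.0498, 0.1862]
eef_rot: [0.707, 0.707, -0.001, -0.001]
force: [0.1, 0.5, -4.4]
opening: 0.0339
grip_force: 30.0
```

>>> move_arm([
  [255,[0,0,-0.5],0],
  [255,[0,0,-2.5],0],
  [255,[0,0,-5],0],
  [255,[0,0,-7.5],0],
  [255,[0,0,-8.5],0],
])

```text
time_s: 36.88
tool_pos: [0.579, 0.0466, 0.0993]
eef_rot: [0.708, 0.706, -0.002, -0.002]
force: [-0.1, 0.6, -4.0]
opening: 0.0335
grip_force: 30.0
```

>>> move_arm([
  [255,[0,0,-0.3],0],
  [255,[0,0,-0.5],0],
  [255,[0,0,-0.5],0],
  [255,[0,0,-0.5],0],
  [255,[0,0,-0.5],0],
])

```text
time_s: 37.3
tool_pos: [0.5819, 0.0472, 0.0998]
eef_rot: [0.708, 0.706, 0.001, 0.001]
force: [-1.1, -0.8, -3.4]
opening: 0.0337
grip_force: 30.0
```

>>> move_arm([
  [255,[0,0,0],0],
  [255,[0,0,-0.1],0],
  [255,[0,0,-0.2],0],
  [255,[0,0,-0.2],0],
  [255,[0,0,-0.2],0],
])

```text
time_s: 37.72
tool_pos: [0.5815, 0.0473, 0.0967]
eef_rot: [0.708, 0.706, 0.0, 0.0]
force: [-0.0, 0.4, -1.8]
opening: 0.0338
grip_force: 30.0
```

>>> move_arm([
  [255,[0,0,0],0],
  [255,[0,0,0],0],
  [255,[0,0,0],0],
  [255,[0,0,0],0],
  [255,[0,0,0],0],
])

```text
time_s: 38.13
tool_pos: [0.5815, 0.0472, 0.0967]
eef_rot: [0.708, 0.706, 0.0, 0.0]
force: [-0.4, 0.1, -1.7]
opening: 0.0336
grip_force: 30.0
```

>>> move_arm([
  [0,[0,0,0],0],
  [0,[0,0,0],0],
  [0,[0,0,0],0],
  [0,[0,0,0],0],
  [0,[0,0,0],0],
])

```text
time_s: 38.55
tool_pos: [0.5814, 0.0472, 0.0967]
eef_rot: [0.708, 0.706, 0.0, 0.0]
force: [0.5, 0.2, -0.3]
opening: 0.0637
grip_force: 0.0
```

>>> move_arm([
  [0,[0,0,0],0],
  [0,[0,0,2],0],
  [0,[0,0,5],0],
  [0,[0,0,8],0],
  [0,[0,0,10],0],
])

```text
time_s: 38.97
tool_pos: [0.5818, 0.0472, 0.1996]
eef_rot: [0.708, 0.706, 0.001, 0.001]
force: [0.5, 0.6, 0.7]
opening: 0.0937
grip_force: 0.0
```

>>> move_arm([
  [0,[-0.5,-2,0],0],
  [0,[-1.4,-5.8,0],0],
  [0,[-2.3,-9.6,0],0],
  [0,[-3.2,-13.4,0],0],
  [0,[-4.1,-17.2,0],0],
])

```text
time_s: 39.38
tool_pos: [0.5397, -0.1263, 0.1968]
eef_rot: [0.708, 0.707, 0.0, 0.0]
force: [0.4, -0.4, -0.4]
opening: 0.0939
grip_force: 0.0
```

>>> move_arm([
  [0,[-0.9,-3.8,0],0],
  [0,[-1.8,-7.6,0],0],
  [0,[-2.7,-11.4,0],0],
  [0,[-3.6,-15.2,0],0],
  [0,[-4.4,-18.4,0],0],
])

```text
time_s: 39.8
tool_pos: [0.4954, -0.3111, 0.1967]
eef_rot: [0.708, 0.706, -0.0, 0.0]
force: [1.0, -0.2, 0.7]
opening: 0.094
grip_force: 0.0
```

>>> move_arm([
  [0,[-0.5,-1.8,0],0],
  [0,[-0.65,-2.3,0],0],
  [0,[-0.65,-2.3,0],0],
  [0,[-0.65,-2.3,0],0],
  [0,[-0.65,-2.3,0],0],
])

```text
time_s: 40.22
tool_pos: [0.4904, -0.3306, 0.1967]
eef_rot: [0.707, 0.707, 0.0, -0.0]
force: [-0.1, 0.3, -1.0]
opening: 0.0941
grip_force: 0.0
```

Run:
```python
from h import *
print(manip.observe()["tool_pos"])
for c in("wrist","top"):
  i=manip.camera_info(c);p,d=manip.camera(c);P=cloud(d,i)
  for n,x,y,z in(("tumb",.490,-.331,.165),("vase",.581,.047,.178),("bowl",.475,.345,.124)):
    m=(abs(P[...,2]-z)<.006)&(np.hypot(P[...,0]-x,P[...,1]-y)<.045)
    if m.sum()>50: blob(m,i,z,c+" "+n)
```

```text
[ 0.49040179 -0.33057221  0.19674405]
wrist tumb px 317 214 xyz [ 490.1 -330.1  165. ] dia mm 63.2
top tumb px 472 218 xyz [ 490.1 -329.9  165. ] dia mm 64.2
top vase px 294 179 xyz [580.9  47.6 178. ] dia mm 37.4
top bowl px 164 232 xyz [474.4 343.5 124. ] dia mm 66.6
```

>>> move_arm([
  [0,[0,0,-1],0],
  [0,[0,0,-3.5],0],
  [0,[0,0,-6.5],0],
  [0,[0,0,-8.5],0],
  [0,[0,0,-9.1],0],
])

```text
time_s: 40.73
tool_pos: [0.4887, -0.3302, 0.1016]
eef_rot: [0.708, 0.707, -0.0, -0.003]
force: [-0.9, 0.9, -0.1]
opening: 0.0942
grip_force: 0.0
```

>>> move_arm([
  [0,[0,0,0],0],
  [0,[0,0,0],0],
  [255,[0,0,0],0],
  [255,[0,0,0],0],
  [255,[0,0,0],0],
])

```text
time_s: 41.15
tool_pos: [0.4903, -0.332, 0.1067]
eef_rot: [0.708, 0.706, 0.0, 0.001]
force: [0.7, -0.2, 0.2]
opening: 0.0774
grip_force: 0.0
```

>>> move_arm([
  [255,[0,0,0],0],
  [255,[0,0,0],0],
  [255,[0,0,0],0],
  [255,[0,0,0],0],
  [255,[0,0,0],0],
])

```text
time_s: 41.57
tool_pos: [0.4901, -0.3318, 0.106]
eef_rot: [0.708, 0.706, 0.0, 0.0]
force: [1.7, 0.3, 3.6]
opening: 0.0625
grip_force: 30.0
```

>>> move_arm([
  [255,[0,0,0.3],0],
  [255,[0,0,1.5],0],
  [255,[0,0,3.5],0],
  [255,[0,0,6],0],
  [255,[0,0,8],0],
])

```text
time_s: 41.98
tool_pos: [0.4898, -0.3317, 0.1877]
eef_rot: [0.708, 0.706, -0.0, 0.0]
force: [1.0, 0.3, -2.2]
opening: 0.0624
grip_force: 30.0
```

>>> move_arm([
  [255,[0.2,1,0],0],
  [255,[0.6,3,0],0],
  [255,[1.1,5.5,0],0],
  [255,[1.6,8.3,0],0],
  [255,[2.2,11.3,0],0],
])

```text
time_s: 42.4
tool_pos: [0.5113, -0.217, 0.1845]
eef_rot: [0.708, 0.706, -0.0, -0.001]
force: [0.9, -0.7, -2.4]
opening: 0.0626
grip_force: 30.0
```

>>> move_arm([
  [255,[0.6,3,0],0],
  [255,[1.2,6,0],0],
  [255,[1.8,9,0],0],
  [255,[2.3,12,0],0],
  [255,[2.8,14.6,0],0],
])

```text
time_s: 42.82
tool_pos: [0.5393, -0.0701, 0.1846]
eef_rot: [0.708, 0.707, -0.0, -0.001]
force: [-0.1, -0.1, -3.8]
opening: 0.063
grip_force: 30.0
```

>>> move_arm([
  [255,[0.4,2.2,0],0],
  [255,[0.7,3.8,0],0],
  [255,[0.88,4.6,0],0],
  [255,[0.88,4.6,-0.5],0],
  [255,[0.88,4.6,-2],0],
])

```text
time_s: 43.23
tool_pos: [0.5492, -0.0268, 0.1664]
eef_rot: [0.708, 0.707, 0.001, 0.001]
force: [0.0, -0.2, -3.9]
opening: 0.0628
grip_force: 30.0
```

>>> move_arm([
  [255,[0,0,-2],0],
  [255,[0,0,-4],0],
  [255,[0,0,-5.7],0],
  [255,[0,0,-6.6],0],
  [255,[0,0,-6.9],0],
])

```text
time_s: 43.65
tool_pos: [0.5476, -0.0274, 0.0947]
eef_rot: [0.708, 0.706, -0.001, -0.001]
force: [-0.2, -0.8, -2.7]
opening: 0.0623
grip_force: 30.0
```

>>> move_arm([
  [255,[0,0,-0.05],0],
  [255,[0,0,-0.1],0],
  [255,[0,0,-0.1],0],
  [255,[0,0,-0.1],0],
  [255,[0,0,-0.1],0],
])

```text
time_s: 44.07
tool_pos: [0.549, -0.0268, 0.0963]
eef_rot: [0.708, 0.706, 0.0, 0.0]
force: [-0.1, 0.1, -3.3]
opening: 0.0624
grip_force: 30.0
```

>>> move_arm([
  [255,[0,0,-0.1],0],
  [255,[0,0,-0.2],0],
  [255,[0,0,-0.2],0],
  [255,[0,0,-0.2],0],
  [255,[0,0,-0.2],0],
])

```text
time_s: 44.48
tool_pos: [0.5489, -0.0268, 0.094]
eef_rot: [0.708, 0.706, 0.0, 0.0]
force: [-1.1, 0.2, 2.5]
opening: 0.063
grip_force: 30.0
```

>>> move_arm([
  [0,[0,0,0],0],
  [0,[0,0,0],0],
  [0,[0,0,0],0],
  [0,[0,0,0],0],
  [0,[0,0,0],0],
])

```text
time_s: 44.9
tool_pos: [0.5487, -0.0268, 0.0936]
eef_rot: [0.708, 0.706, 0.0, 0.0]
force: [0.1, -0.6, -0.2]
opening: 0.0918
grip_force: 0.0
```

>>> move_arm([
  [0,[0,0,0],0],
  [0,[0,0,2],0],
  [0,[0,0,5],0],
  [0,[0,0,8],0],
  [0,[0,0,10],0],
])

```text
time_s: 45.32
tool_pos: [0.5491, -0.0268, 0.1965]
eef_rot: [0.708, 0.706, 0.001, 0.001]
force: [-0.0, 0.2, 0.8]
opening: 0.0943
grip_force: 0.0
```

>>> move_arm([
  [0,[0.4,-2,0],0],
  [0,[1,-5.5,0],0],
  [0,[1.8,-9.5,0],0],
  [0,[2.6,-13.5,0],0],
  [0,[3.4,-17.5,0],0],
])

```text
time_s: 45.73
tool_pos: [0.5828, -0.2035, 0.1938]
eef_rot: [0.708, 0.707, 0.0, 0.0]
force: [0.9, 0.5, 0.9]
opening: 0.0937
grip_force: 0.0
```

>>> move_arm([
  [0,[0.8,-4,0],0],
  [0,[1.6,-8,0],0],
  [0,[2.3,-11.5,0],0],
  [0,[2.7,-13.3,0],0],
  [0,[2.7,-13.7,0],0],
])

```text
time_s: 46.15
tool_pos: [0.6092, -0.3419, 0.1923]
eef_rot: [0.709, 0.705, -0.0, -0.001]
force: [0.6, 0.8, -0.7]
opening: 0.0939
grip_force: 0.0
```

Run:
```python
from h import *
print(manip.observe()["tool_pos"])
for c in("wrist","top"):
  i=manip.camera_info(c);p,d=manip.camera(c);P=cloud(d,i)
  for n,x,y,z in(("candle",.61,-.337,.18),("vase",.581,.047,.178),("tumb",.548,-.026,.153)):
    m=(abs(P[...,2]-z)<.006)&(np.hypot(P[...,0]-x,P[...,1]-y)<.045)
    if m.sum()>50: blob(m,i,z,c+" "+n)
```

```text
[ 0.609204   -0.3419361   0.19230306]
wrist candle px 318 216 xyz [ 610.2 -337.2  180. ] dia mm 39.3
top candle px 476 162 xyz [ 609.1 -336.4  180. ] dia mm 40.0
top vase px 294 179 xyz [580.9  47.6 178. ] dia mm 37.4
top tumb px 329 195 xyz [548.3 -26.4 153. ] dia mm 63.7
```

Tumbler and vase are back within 0.5 mm. Now the candlestick.

>>> move_arm([
  [0,[0,0,-1],0],
  [0,[0,0,-3],0],
  [0,[0,0,-5.5],0],
  [0,[0,0,-7.3],0],
  [0,[0,0,-7.7],0],
])

```text
time_s: 46.67
tool_pos: [0.6086, -0.3363, 0.1128]
eef_rot: [0.707, 0.707, -0.001, -0.003]
force: [0.5, 0.6, -0.7]
opening: 0.0938
grip_force: 0.0
```

>>> move_arm([
  [0,[0,0,0],0],
  [0,[0,0,0],0],
  [255,[0,0,0],0],
  [255,[0,0,0],0],
  [255,[0,0,0],0],
])

```text
time_s: 47.08
tool_pos: [0.61, -0.3389, 0.1177]
eef_rot: [0.708, 0.706, 0.0, 0.001]
force: [0.4, -0.7, -0.2]
opening: 0.0774
grip_force: 0.0
```

>>> move_arm([
  [255,[0,0,0],0],
  [255,[0,0,0],0],
  [255,[0,0,0],0],
  [255,[0,0,0],0],
  [255,[0,0,0],0],
])

```text
time_s: 47.5
tool_pos: [0.6097, -0.3388, 0.1166]
eef_rot: [0.708, 0.706, -0.0, -0.0]
force: [-0.4, 0.0, -0.2]
opening: 0.0445
grip_force: 0.0
```

>>> move_arm([
  [255,[0,0,0],0],
  [255,[0,0,0],0],
  [255,[0,0,0],0],
  [255,[0,0,0],0],
  [255,[0,0,0],0],
])

```text
time_s: 47.92
tool_pos: [0.6097, -0.3387, 0.1166]
eef_rot: [0.708, 0.706, 0.0, -0.0]
force: [0.6, 0.3, -1.1]
opening: 0.0372
grip_force: 30.0
```

>>> move_arm([
  [255,[0,0,0.3],0],
  [255,[0,0,1.5],0],
  [255,[0,0,3.5],0],
  [255,[0,0,5.2],0],
  [255,[0,0,6],0],
])

```text
time_s: 48.33
tool_pos: [0.6103, -0.3392, 0.1802]
eef_rot: [0.708, 0.706, 0.0, 0.002]
force: [0.2, 0.8, -2.2]
opening: 0.0372
grip_force: 30.0
```

>>> move_arm([
  [255,[-0.1,1,0],0],
  [255,[-0.2,3,0],0],
  [255,[-0.4,5.5,0],0],
  [255,[-0.6,8.3,0],0],
  [255,[-0.8,11.1,0],0],
])

```text
time_s: 48.75
tool_pos: [0.6008, -0.2259, 0.1754]
eef_rot: [0.708, 0.706, -0.0, -0.001]
force: [0.2, 0.7, -2.2]
opening: 0.0375
grip_force: 30.0
```

>>> move_arm([
  [255,[-0.2,2.8,0],0],
  [255,[-0.4,5.6,0],0],
  [255,[-0.6,8.4,0],0],
  [255,[-0.8,10.9,0],0],
  [255,[-0.85,12.5,0],0],
])

```text
time_s: 49.17
tool_pos: [0.5922, -0.0997, 0.1758]
eef_rot: [0.707, 0.707, -0.0, -0.001]
force: [1.1, -0.4, -1.6]
opening: 0.0372
grip_force: 30.0
```

>>> move_arm([
  [255,[0,0.7,0],0],
  [255,[0,0.8,-0.5],0],
  [255,[0,0.8,-2],0],
  [255,[0,0.8,-4],0],
  [255,[0,0.8,-5.8],0],
])

```text
time_s: 49.58
tool_pos: [0.5928, -0.0956, 0.117]
eef_rot: [0.708, 0.706, -0.0, -0.0]
force: [1.4, 0.8, -2.5]
opening: 0.0372
grip_force: 30.0
```

>>> move_arm([
  [255,[0,0,-0.8],0],
  [255,[0,0,-1.1],0],
  [255,[0,0,-1.2],0],
  [255,[0,0,-1.2],0],
  [255,[0,0,-1.2],0],
])

```text
time_s: 50.0
tool_pos: [0.5936, -0.0951, 0.1076]
eef_rot: [0.708, 0.706, 0.0, 0.001]
force: [0.2, 0.8, -2.6]
opening: 0.0372
grip_force: 30.0
```

>>> move_arm([
  [255,[0,0,-0.1],0],
  [255,[0,0,-0.2],0],
  [255,[0,0,-0.2],0],
  [255,[0,0,-0.2],0],
  [255,[0,0,-0.2],0],
])

```text
time_s: 50.42
tool_pos: [0.5932, -0.0947, 0.1047]
eef_rot: [0.708, 0.706, 0.0, 0.0]
force: [-0.6, 0.4, -2.7]
opening: 0.0376
grip_force: 30.0
```

>>> move_arm([
  [255,[0,0,0],0],
  [255,[0,0,-0.03],0],
  [255,[0,0,-0.05],0],
  [255,[0,0,-0.05],0],
  [255,[0,0,-0.05],0],
])

```text
time_s: 50.83
tool_pos: [0.5933, -0.0948, 0.1045]
eef_rot: [0.708, 0.706, 0.0, 0.0]
force: [-0.5, -0.2, 3.4]
opening: 0.0375
grip_force: 30.0
```

>>> move_arm([
  [0,[0,0,0],0],
  [0,[0,0,0],0],
  [0,[0,0,0],0],
  [0,[0,0,0],0],
  [0,[0,0,0],0],
])

```text
time_s: 51.25
tool_pos: [0.5932, -0.0948, 0.1041]
eef_rot: [0.708, 0.706, -0.0, -0.0]
force: [1.0, -0.1, -0.8]
opening: 0.0671
grip_force: 0.0
```

>>> move_arm([
  [0,[0,0,0],0],
  [0,[0,0,0],0],
  [0,[0,0,2],0],
  [0,[0,0,5],0],
  [0,[0,0,8],0],
])

```text
time_s: 51.67
tool_pos: [0.5927, -0.0947, 0.1846]
eef_rot: [0.708, 0.706, -0.0, -0.001]
force: [0.6, -0.4, 0.4]
opening: 0.0938
grip_force: 0.0
```

>>> move_arm([
  [0,[0,0,3],0],
  [0,[0,0,6],0],
  [0,[0,-3,8],0],
  [0,[0,-7,8],0],
  [0,[0,-11,8],0],
])

```text
time_s: 52.08
tool_pos: [0.5935, -0.2056, 0.266]
eef_rot: [0.707, 0.707, 0.001, 0.001]
force: [1.2, -1.0, -0.3]
opening: 0.0938
grip_force: 0.0
```

>>> move_arm([
  [0,[-2,-3,0],0],
  [0,[-4,-6,0],0],
  [0,[-6,-9,0],0],
  [0,[-8,-12,0],0],
  [0,[-8,-13,0],0],
])

```text
time_s: 52.5
tool_pos: [0.5103, -0.3383, 0.2645]
eef_rot: [0.709, 0.705, -0.0, 0.0]
force: [0.3, -0.3, -0.1]
opening: 0.0938
grip_force: 0.0
```

Run:
```python
from h import *
i=manip.camera_info("top");p,d=manip.camera("top");P=cloud(d,i);D=np.load("top0.npy");P0=cloud(D,i)
for n,x,y,z in(("candle",.592,-.093,.168),("vase",.581,.047,.178),("tumb",.548,-.026,.153),("bowl",.475,.345,.124),("egg",.4555,.055,.074)):
    m=(abs(P[...,2]-z)<.006)&(np.hypot(P[...,0]-x,P[...,1]-y)<.045)
    if m.sum()>50: blob(m,i,z,n)
for n,Q in(("cone before",P0),("now",P)):
    m=(Q[...,2]>.028)&(np.hypot(Q[...,0]-.47,Q[...,1]+.105)<.045); print(n,m.sum(),np.round(Q[m].mean(0)*1000) if m.any() else "")
q,_=manip.camera("scene"); cv2.imwrite("pics/end.png",q[:,:,::-1])
```

```text
candle px 360 173 xyz [592.3 -93.8 168. ] dia mm 39.9
vase px 294 179 xyz [580.9  47.6 178. ] dia mm 37.4
tumb px 329 195 xyz [548.3 -26.4 153. ] dia mm 63.7
bowl px 164 232 xyz [475.3 343.2 124. ] dia mm 67.8
egg px 295 238 xyz [455.5  54.8  74. ] dia mm 47.2
cone before 220 [ 474. -117.   34.]
now 215 [ 474. -118.   34.]
```

View pics/end.png

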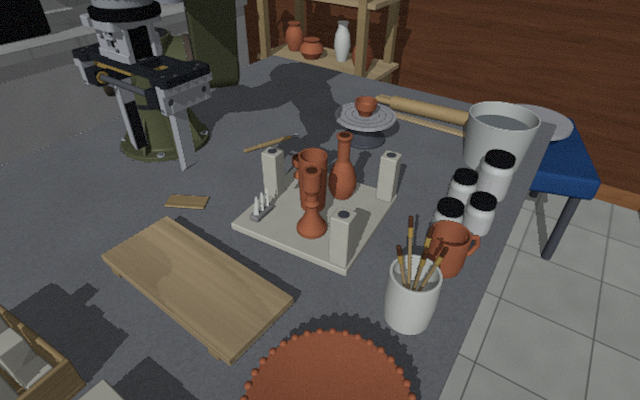

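The end view shows vase (343,165), tumbler (312,165) and candlestick (312,205) back on their spots, the bowl on the wheel centre (366,106), and the egg cup and cone pack unmoved. The arm is clear, so I hand in.

```bash
python3 -c "
from cell import manip
print(manip.finish_job())"
```

```text
the job is handed in; nothing more can be done
None
```

The job is handed in: the bowl stands on the banding wheel within about 3 mm of its centre, the vase, candlestick and tumbler are upright within about 0.5 mm of their original spots, and the egg cup and cone pack have not moved.

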